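# Unlock the soldering fixture and run its board carriage out

## Task

The fixture's board carriage is locked by a pin in a leaning bore. Draw the lock pin right out and park it hanging upright in the side notch of the pin rest, collar down on the fork and shank fully home at the closed end; only then pull the carriage out to its stop. Before that, lift aside the bottle that stands in the carriage's way and stand it upright on the bench (never tip it or let the fixture or its carriage push it), and leave the small meter, the torque head and the side cutters where they are.

Things in the scene. Friction and masses are not known exactly. Their poses are not given: they have to be found in the camera images.
- fixture: Fixed soldering fixture: base 180 x 110 x 10 mm, two rails, at the rear two dark cheeks with a steel boss (about 110 mm high) with a 14 mm bore. Origin on the bench; x to its rear (base from x -60 to 120 mm), z up. The bore leans 35 degrees, top to the front: axis (-0.574, 0, 0.819) in this frame. The carriage runs out to -x, its front edge from x -60 to -140 mm
- bore_mouth (a point): Mouth of the bore, centre of the boss's leaning top face, at (38, 0, 97) mm in the fixture's frame. The bore is 52 mm long; below it the pin also passes the carriage's tongue
- lock_pin: Lock pin: steel shank 12 mm thick, 98 mm long; collar 30 mm across, 6 mm thick; above it a round black grip 22 mm across, 45 mm long. Origin on the axis at the collar's underside; z along the axis to the grip (collar z 0 to 6 mm, grip 6 to 51, foot at -98). It starts home in the bore, collar on the boss; a pull of about 100 mm frees it
- pin_rest: Fixed pin rest: dark foot 90 x 70 mm (x -35 to 55 mm), rear column, and on it a level fork 58 mm wide, 10 mm thick, top 125 mm above the bench. In its middle the notch, 18 mm wide, open to the rest's -x at x = -16 mm (flared lips reach x = -30), closed at x = 18 mm. Origin on the bench; z up
- notch_seat (a point): Where the pin's origin belongs when parked: on the fork's top, 12 mm behind the rest's origin, with the shank 0.5 mm short of the notch's closed end
- carriage (a joint): Slide of the board carriage: 0 locked (home), grows as it runs out to the fixture's -x, stop at 0.080 m. It stays where it is left; needs about 3 N
- carriage_bar (a point): Middle of the carriage's loop handle: a steel bar 10 mm thick, 68 mm long along the fixture's y, its axis 80 mm above the bench; moves with the carriage. Carriage plate 96 mm wide at heights 24 to 32 mm, front edge 12 mm ahead of the bar, a green board on it behind the bar
- bottle: White bottle with a red tapering nozzle, 33 mm across, 108 mm tall, standing in front of the carriage. Origin at the centre of its underside, z up
- meter: Small black bench meter with a green display, a box 36 x 88 x 76 mm (y is its 88 mm side); bystander, leave it. Origin at the centre of its underside
- torque_head: Black round torque driver head with a bright ring, 48 mm across, 54 mm tall; bystander, leave it. Origin at the centre of its underside
- cutters: Side cutters with red handles, 117 mm long, lying flat; bystander, leave them. Origin at the centre of the underside
There are look-alikes about, which are no part of the job. Leave any blue or orange look-alike of the bottle alone.

How it is judged:
On the way, in this order (a step that is already met when the one before it is completed fails the run):
1. the pin is drawn out of the bore (distance between lock_pin and bore_mouth above 0.095 m), for 0.1 s.
2. the pin hangs in the notch, let go, while the carriage is still home (horizontal distance between lock_pin and notch_seat below 0.009 m and distance between lock_pin and notch_seat below 0.011 m and angle between lock_pin's own z axis and vertical below 0.15 rad and contact force between lock_pin and the fingers below 0.1 N and value of joint carriage below 0.012 m), for 0.2 s.
3. the carriage is out at its stop (value of joint carriage above 0.073 m), for 0.2 s.
At the end, for the whole second after the job is handed in: The pin hangs upright (within 0.15 rad) in the rest's notch, its origin within 9 mm of notch_seat, released and at rest; the carriage is out to at least 73 of 80 mm; the bottle stands upright on the bench (within 0.12 rad), at rest. The pin was parked before the carriage left home (12 mm) (horizontal distance between lock_pin and notch_seat below 0.009 m and distance between lock_pin and notch_seat below 0.011 m and angle between lock_pin's own z axis and vertical below 0.15 rad and linear speed of each of lock_pin, bottle below 0.02 m/s and value of joint carriage above 0.073 m and height (world z) of bottle between -0.006 and 0.006 m and angle between bottle's own z axis and vertical below 0.12 rad); the robot touches nothing.
It fails at once if the bottle is tipped over 0.5 rad (angle between bottle's own z axis and vertical above 0.5 rad).
It fails at once if the carriage or fixture pushes the bottle (over 1.5 N) (contact force between fixture and bottle above 1.5 N).
It fails at once if the meter is moved more than 30 mm (distance of meter from where it was at the start of the episode above 0.03 m).
It fails at once if the torque head is moved more than 30 mm (distance of torque_head from where it was at the start of the episode above 0.03 m).
It fails at once if the side cutters are moved more than 30 mm (distance of cutters from where it was at the start of the episode above 0.03 m).
It also fails if it takes over 67 s, if anything falls off the work surface, if the arm or the gripper's body presses on something with over 40 N, if the wrist force passes 120 N, or if a joint passes its speed limit or range.

## Robot

A 6-joint arm with a two-finger parallel gripper is mounted at the origin on a cart in front of the work surface, level with it; the furniture and walls round the work are solid. World frame = base frame: x ahead of the robot, y to its left, z up, the work surface at z = 0. Lengths are in m, angles in rad, forces in N, time in s.
With the tool pointing down it reaches from about 0.275 to 0.975 m from the base axis. Payload 8.4 kg.
Tool frame: the origin (TCP) lies at the very end of the fingers, on their centre line; the grasp point (between the pads) lies 19 mm behind it (grip_point_offset is the distance from the TCP to the grasp point, in m); x points along the fingers, y is the direction in which the jaws open and shut, and the axes are right-handed (so a half turn about x gives the same grasp; the last joint's range is limited). The gripper opens to 92 mm and grips with 3 to 60 N. Pads are 20 mm wide; open, the fingers measure 128 mm over their backs; the gripper's body (75 mm by 189 mm) begins 69 mm behind the grasp point.
Start: joints at [-1.175, 0.353, 1.633, -0, 1.155, -0.002], TCP at [0.242, -0.576, 0.215] pointing down, gripper open.
Joint ranges: [-2.63, 2.63], [-0.92, 2.1], [0.06, 2.66], [-1.3, 4.44], [0, 2.69], [-3.02, 3.02]. Speed limits (rad/s): [2.22, 2.22, 2.79, 3.14, 3.14, 3.14].

## Interface

Orientations are given as a unit quaternion [w, x, y, z].
In Python, from cell import * gives the robot as it stands.
- The arm moves only by the tool servo_tool, never from a script. Its argument "series" is a list of rows, each a list of 5 numbers: the shift along the tool's x, y, z in m, then the turn about the tool's x in degrees, then the finger opening in m, from 0 to 0.0919. In form: [[x, y, z, twist, gripper], ...]. A call has 1 to 8 rows; each row is the pose to reach, as a shift and turn from the pose commanded when the call began, along the tool's axes at that moment; what a row does not reach only later rows make up. A row lasts 1/8 s, in which the tool goes at most 62.5 mm and 10.7 degrees, less where a joint would pass 70% of its speed; a pose out of reach is approached as far as the arm can. A call with a gripper value outside its range is refused whole. The fingers move at their own pace and stop on an object; the grip force is fixed at half the most. Time passes only in rows, so rows that repeat a pose let the fingers close. It gives the time, the measured TCP pose, the force and the opening at its end, in the units of the state.
- get_state(): the state, without advancing time (a new reading comes with each control period).
- get_image(name): name is "side" or "top"; returns a dict with "img" (400x640x3 uint8, red, green, blue), "intrinsics" (3x3 intrinsics, pixels), "rvec" (rotation vector, rad) and "tvec" (3), from world to camera coordinates, as OpenCV has them. Camera axes: x right, y down, z forward; pixel columns grow to the right and rows downward; lengths in m; the calibration is good to about 2 mm. A picture is of the moment at which its call begins. There is no depth.
- hand_in(): hands the job in, once; it reports no verdict.
The state is a dict: "time_s": time; "joints": joint angles; "dq": joint speeds; "effort": joint torques, N m; "tcp_pos": TCP position; "eef_rot": TCP orientation; "contact_force": force on the tool from outside, world axes, zero at the start; "ft_torque": the same for the moment, N m; "opening": opening from 0.0 (shut) to 1.0 (fully open).
Only numpy, scipy, OpenCV 4.12 (cv2) and the standard library are available. Lean on these libraries where they do the work, as an engineer would, in place of code of your own. Each camera call takes 0.05 s, during which the arm holds its last target. There are 200 camera calls.

## Working session

There is one attempt and no reset: what is moved stays moved. The work goes in short steps, Python scripts to look and compute and a tool call to move; the robot and the scene stay as the last step left them, time stands still between calls to the robot, and variables do not carry over. Pictures are saved under pics/ and viewed, about 8 in all and at most 12, crops included, and the job is handed in when it is done.

Besides the shell and the picture viewer there is one more tool, called as name(argument=value, ...) on one line, values as JSON. servo_tool: Moves the arm, as the interface text tells. Its arguments: {"type":"object","properties":{"series":{"type":"array","items":{"type":"array","items":{"type":"number"}}}},"required":["series"]}

```bash
ls; mkdir -p pics; cat > h.py <<'E'
from cell import *
import numpy as np, cv2
from scipy.spatial.transform import Rotation as R
def cam(n):
    d=get_image(n); return d
def ray(d,u,v):
    Rm=cv2.Rodrigues(np.array(d["rvec"],float))[0]; t=np.array(d["tvec"],float).ravel()
    K=np.array(d["intrinsics"]); r=Rm.T@np.linalg.inv(K)@[u,v,1]; return -Rm.T@t, r/np.linalg.norm(r)
def onz(d,u,v,z):
    o,r=ray(d,u,v); return o+r*(z-o[2])/r[2]
def two(d1,p1,d2,p2):
    o1,r1=ray(d1,*p1);o2,r2=ray(d2,*p2)
    s=np.linalg.lstsq(np.c_[r1,-r2],o2-o1,rcond=None)[0]
    a=o1+s[0]*r1;b=o2+s[1]*r2; return (a+b)/2,np.linalg.norm(a-b)
def proj(d,P):
    return cv2.projectPoints(np.atleast_2d(np.array(P,float)),np.array(d["rvec"],float),np.array(d["tvec"],float),np.array(d["intrinsics"],float),None)[0][:,0]
def save(d,f): cv2.imwrite(f,d["img"][:,:,::-1])
def tool(): 
    s=get_state();q=s["eef_rot"]; return np.array(s["tcp_pos"]),R.from_quat([q[1],q[2],q[3],q[0]])
E
python3 - <<'E'
from h import *
import pickle
D={}
for n in("side","top"):
    D[n]=cam(n); save(D[n],f"pics/{n}0.png"); print(n,ray(D[n],320,200))
pickle.dump(D,open("d0.pkl","wb"))
s=get_state();print(s); p,r=tool();print(r.as_matrix())
E
```

```text
pics
side (array([ 0.63914322, -0.67497543,  0.96486372]), array([-0.08075188,  0.52656381, -0.84629173]))
top (array([ 0.30226754, -0.13019699,  1.14347794]), array([ 0.18395828, -0.02409183, -0.98263876]))
{'time_s': 0.1, 'joints': array([-1.17539919e+00,  3.53556971e-01,  1.63402139e+00, -4.73699360e-06,
        1.15519914e+00, -2.43787689e-03]), 'dq': array([ 2.83747637e-04, -2.46649675e-03, -2.49125125e-03, -5.31816703e-05,
        3.86475096e-04,  1.55869376e-03]), 'effort': array([-1.39268312e-03, -5.94901192e+01, -3.34930515e+01,  6.98342873e-02,
        1.84201141e-02, -3.28535236e-05]), 'tcp_pos': array([ 0.24195353, -0.57580841,  0.21396887]), 'eef_rot': array([-0.13932026, -0.69307985, -0.14014136,  0.69324641]), 'contact_force': array([ 0.19133018, -0.34537475, -0.47967345]), 'ft_torque': array([9.22287581e-05, 6.23294826e-03, 9.90381285e-03]), 'opening': 0.9968833885575378}
[[-4.60373791e-04  3.87424838e-01 -9.21901179e-01]
 [ 1.09176243e-03 -9.21900532e-01 -3.87425111e-01]
 [-9.99999298e-01 -1.18485744e-03  1.44296033e-06]]
```

View pics/side0.png

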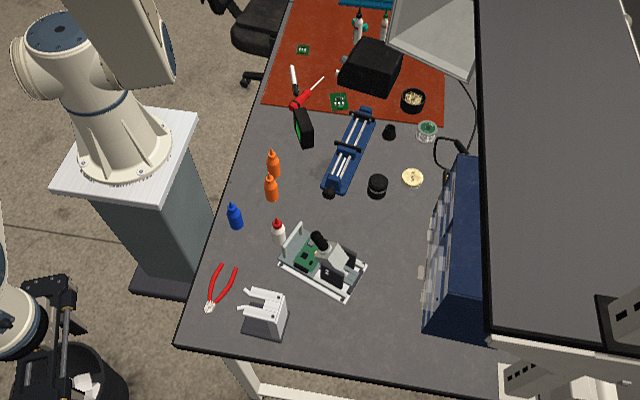

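View pics/top0.png

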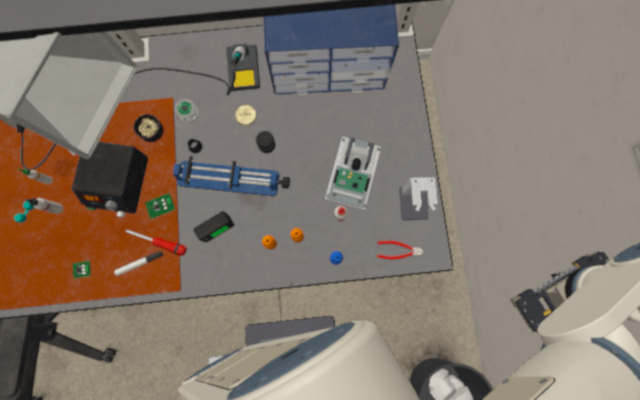

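The side view shows the white/red bottle at (278,231), the fixture at (320,265), the rest at (265,312), the cutters at (220,288) and the meter at (303,128). The torque head could be the object at (377,186) or (389,131). The orange (273,160/187) and blue (235,215) bottles are look-alikes. I'll crop in close on the work.

```bash
python3 - <<'E'
import cv2,numpy as np
s=cv2.imread("pics/side0.png")[200:350,190:390]; t=cv2.imread("pics/top0.png")[125:265,310:450]
a=cv2.resize(s,(800,600),interpolation=cv2.INTER_CUBIC); b=cv2.resize(t,(600,600),interpolation=cv2.INTER_CUBIC)
cv2.imwrite("pics/c1.png",a);cv2.imwrite("pics/c2.png",b)
E
```

```text
(no output)
```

View pics/c1.png

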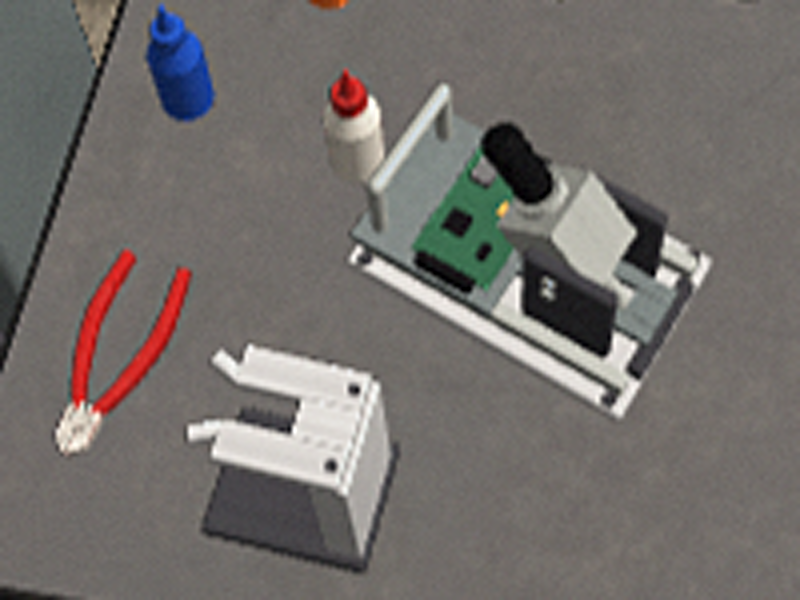

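View pics/c2.png

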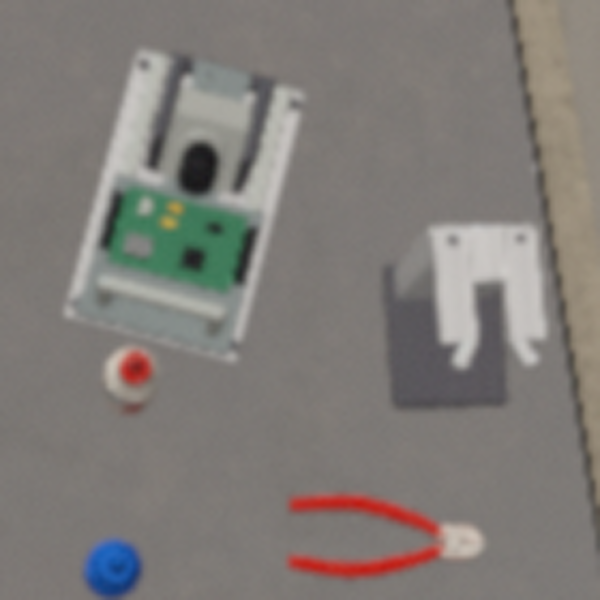

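The side crop shows the bottle tip at about (346,72), the handle from (378,188) to (443,90) and the black grip top at (505,133). The fork's notch opens to the left. The top crop shows the same, with the bottle just ahead of the carriage, so it's the only white and red one. Next I'll turn these pixels into poses.

```bash
cat > m.py <<'E'
from h import *
import pickle
D=pickle.load(open("d0.pkl","rb"))
S=lambda u,v:(190+(u+.5)/4-.5,200+(v+.5)/4-.5); k=600/140
T=lambda u,v:(310+(u+.5)/k-.5,125+(v+.5)/k-.5)
def fit(src,dst):
    src=np.array(src);dst=np.array(dst)[:,:2];a=src-src.mean(0);b=dst-dst.mean(0)
    th=np.arctan2((a[:,0]*b[:,1]-a[:,1]*b[:,0]).sum(),(a*b).sum());c,s=np.cos(th),np.sin(th);M=np.array([[c,-s],[s,c]])
    t=dst.mean(0)-M@src.mean(0);print("  fit",np.degrees(th),t.round(4),"resid mm",(1e3*(src@M.T+t-dst)).round(1).tolist());return th,t
if __name__=="__main__":
    t,s=D["top"],D["side"]
    print("base top"); fit([(.12,.055),(.12,-.055),(-.06,-.055),(-.06,.055)],[onz(t,*T(*p),.01) for p in[(145,52),(302,95),(235,357),(68,315)]])
    print("base side"); fit([(.12,.055),(.12,-.055),(-.06,-.055)],[onz(s,*S(*p),.01) for p in[(710,258),(618,415),(352,258)]])
    print("bar side",[onz(s,*S(*p),.08).round(4) for p in[(376,186),(445,88)]])
    print("bar top",[onz(t,*T(*p),.08).round(4) for p in[(100,282),(225,310)]])
    print("fork top"); fit([(.04,.029),(.04,-.029),(.018,0)],[onz(t,*T(*p),.125) for p in[(432,228),(537,226),(490,280)]])
    for w in[((432,228),(378,380)),((537,226),(348,490))]: print("fork 2view",two(t,T(*w[0]),s,S(*w[1])))
    print("fork seam side",[onz(s,*S(*p),.125).round(4) for p in[(378,380),(348,490),(245,347),(214,455)]])
    print("fork seam top",[onz(t,*T(*p),.125).round(4) for p in[(432,228),(537,226),(440,342),(545,338)]])
    print("bottle tip",two(t,T(137,363),s,S(346,72)),onz(t,*T(137,363),.108),onz(s,*S(346,72),.108))
    print("grip top",two(t,T(196,186),s,S(503,140)))
    for n in D:
        im=D[n]["img"].astype(int);b=(im.max(2)<45)
        # boss search: black grip blob
        nb,l,st,c=cv2.connectedComponentsWithStats(b.astype(np.uint8))
        for i in range(1,nb):
            if 20<st[i,4]<600 and 150<c[i,1]*1<300 and 180<c[i,0]<400: print(n,st[i],c[i])
E
python3 m.py
```

```text
base top
  fit -21.689666028790654 [ 0.5531 -0.2439] resid mm [[3.1, 2.9], [1.3, -4.1], [-4.1, -1.0], [-0.3, 2.3]]
base side
  fit -21.86071213667668 [ 0.5536 -0.2396] resid mm [[2.4, 0.7], [1.0, -0.7], [-3.4, 0.0]]
bar side [array([ 0.4962, -0.2546,  0.08  ]), array([ 0.5218, -0.1883,  0.08  ])]
bar top [array([ 0.5221, -0.1909,  0.08  ]), array([ 0.498 , -0.2609,  0.08  ])]
fork top
  fit -4.557748030813779 [ 0.4786 -0.4024] resid mm [[-3.0, -0.4], [-2.6, 0.3], [5.6, 0.1]]
fork 2view (array([ 0.52509803, -0.37681605,  0.12154827]), np.float64(0.0011800155986990812))
fork 2view (array([ 0.52107826, -0.43368417,  0.12447157]), np.float64(0.005067282906476716))
fork seam side [array([ 0.5261, -0.3777,  0.125 ]), array([ 0.5233, -0.4325,  0.125 ]), array([ 0.4585, -0.3722,  0.125 ]), array([ 0.4573, -0.4268,  0.125 ])]
fork seam top [array([ 0.5238, -0.3763,  0.125 ]), array([ 0.5188, -0.4348,  0.125 ]), array([ 0.4593, -0.371 ,  0.125 ]), array([ 0.4554, -0.429 ,  0.125 ])]
bottle tip (array([ 0.4691853 , -0.20395609,  0.10837215]), np.float64(0.0027325814228350794)) [ 0.46804353 -0.20464899  0.108     ] [ 0.47026326 -0.2029977   0.108     ]
grip top (array([ 0.56191912, -0.24558636,  0.1352162 ]), np.float64(0.005928886569327475))
side [233 143   8  19  25] [236.4  152.36]
side [337 150  17  10  40] [345.275 153.4  ]
side [367 174  21  26 375] [376.968      185.93066667]
side [320 185  23  15 149] [328.82550336 192.17449664]
side [215 187  11  28  44] [220.22727273 200.25      ]
side [311 231  17  20 203] [319.04926108 240.37438424]
side [345 251  11  18  97] [350.60824742 260.15463918]
side [301 253   7   6  29] [304.03448276 255.34482759]
side [294 263  15  10  61] [300.52459016 267.55737705]
side [321 265  23  24 266] [331.76691729 277.2443609 ]
top [353 159   7  11  59] [355.98305085 164.13559322]
top [224 213   9  14  60] [228.15       220.83333333]
top [201 232  11   9  44] [206.54545455 237.27272727]
```

```bash
python3 - <<'E'
from m import *
t,s=D["top"],D["side"]
print("grip blob",two(t,(356,164.1),s,(319.0,240.4)))
yaw=np.radians(-21.5);O=np.array([.5535,-.2418,0]);M=R.from_euler('z',yaw)
F=lambda p:O+M.apply(p)
print("pred grip",F([.0216,0,.1203]),proj(t,F([.0216,0,.1203])),proj(s,F([.0216,0,.1203])))
for p in[(312,160),(312,170),(316,180)]:
    w=onz(t,*p,0);print(p,w,M.inv().apply(w-O))
print("orange/blue/knob/torque",[onz(t,*p,z)[:2].round(3).tolist() for p,z in[((297,234),.1),((268,241),.1),((336,257),.1),((285,183),.04),((265,142),.05)]])
print("notch end, lips",[onz(t,*T(*p),.125).round(4).tolist() for p in[(490,280),(460,364),(530,360),(477,300),(505,300)]])
print("notch end side",[onz(s,*S(*p),.125).round(4).tolist() for p in[(298,416),(302,400),(293,433)]])
E
```

```text
grip blob (array([ 0.57242719, -0.25060474,  0.12388633]), np.float64(0.0017277176031780638))
pred grip [ 0.57359702 -0.24971643  0.1203    ] [[355.25005345 163.77236804]] [[319.22698699 241.04649846]]
(312, 160) [ 0.62840208 -0.14840671  0.        ] [0.03546146 0.11434646 0.        ]
(312, 170) [ 0.60054833 -0.14552976  0.        ] [0.00849143 0.10681479 0.        ]
(316, 180) [ 0.57182871 -0.15336684  0.        ] [-0.01535751  0.08899726  0.        ]
orange/blue/knob/torque [[0.421, -0.092], [0.412, -0.022], [0.357, -0.179], [0.563, -0.072], [0.676, -0.03]]
notch end, lips [[0.491, -0.4039, 0.125], [0.446, -0.3802, 0.125], [0.4441, -0.4188, 0.125], [0.4806, -0.395, 0.125], [0.4789, -0.4104, 0.125]]
notch end side [[0.492, -0.4017, 0.125], [0.4921, -0.3936, 0.125], [0.4916, -0.4102, 0.125]]
```

Both views agree to 1-2 mm:

| Item | World position (m) | Yaw |
|---|---|---|
| Fixture origin | (0.5535, -0.242) | -21.5° |
| Notch seat | (0.4855, -0.402) | -4° |
| Bottle | (0.469, -0.204) | – |

For the bottle, the candidates are white/red at (278,231), orange at (273,160) and (270,187), and blue at (235,215) in the side view. It's the white one. First I'll move above it with the jaws along the fixture's y.

servo_tool(series=[[0,-0.03,-0.045,6,0.0919],[0,-0.06,-0.09,12,0.0919],[0,-0.1,-0.135,18,0.0919],[0,-0.13,-0.18,24,0.0919],[0,-0.165,-0.225,30,0.0919],[0,-0.2,-0.27,36,0.0919],[0,-0.23,-0.315,42,0.0919],[0,-0.255,-0.353,44.3,0.0919]])

```text
time_s: 1.1
tcp_pos: [0.4694, -0.2025, 0.2145]
eef_rot: [0.133, -0.695, 0.132, 0.695]
contact_force: [0.0, -1.0, 0.3]
opening: 1.0
```

servo_tool(series=[[0,0,0,0,0.07],[0.02,0,0,0,0.07]])

```text
time_s: 1.35
tcp_pos: [0.4695, -0.2049, 0.1953]
eef_rot: [-0.131, 0.696, -0.132, -0.694]
contact_force: [0.0, 0.6, -0.9]
opening: 0.802
```

```bash
python3 - <<'E'
from h import *
p,r=tool();print(p,r.as_matrix().round(3));print(get_state()["joints"].round(2))
B=np.array([.469,-.204,.031]);print("to bottle tool axes",r.inv().apply(B-p).round(4))
d=cam("side");q=proj(d,B)[0];c=d["img"][180:300,220:380]
cv2.imwrite("pics/c3.png",cv2.resize(c[:,:,::-1],None,fx=4,fy=4,interpolation=cv2.INTER_CUBIC))
E
```

```text
[ 0.46945884 -0.20485269  0.19528558] [[ 0.002 -0.365 -0.931]
 [-0.001 -0.931  0.365]
 [-1.     0.001 -0.002]]
[-0.41  0.2   1.89 -0.    1.05  1.53]
to bottle tool axes [ 0.1643 -0.0007  0.0011]
```

View pics/c3.png

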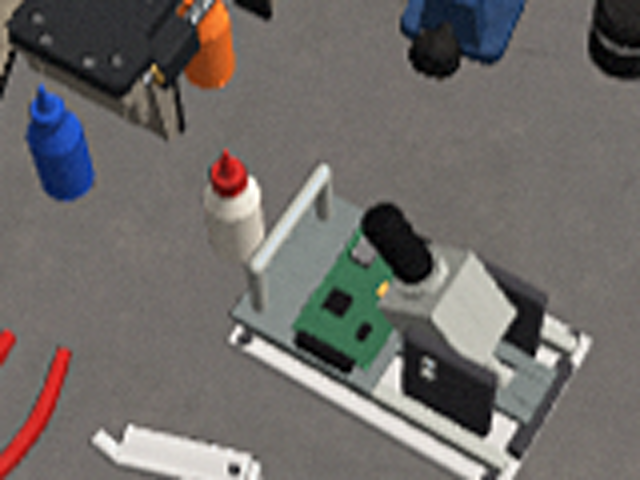

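The crop shows the white bottle alone at (235,210), with the gripper up and to the left. I'll check that the TCP's projection agrees with that.

```bash
python3 - <<'E'
from m import *
p,r=tool();s=D["side"]
for y in(-.037,0,.037): print((proj(s,p+r.apply([0,y,0]))[0]-[220,180])*4)
print("bottle prediction",(proj(s,[[.469,-.204,.108],[.469,-.204,0]])-[220,180])*4)
E
```

```text
[246.49124699  17.525894  ]
[206.13941838  69.11595553]
[164.21973161 122.71053339]
bottle prediction [[221.84206246 151.72991741]
 [235.36653582 242.10940034]]
```

The fingertips match. Now I'll descend, grip and lift.

servo_tool(series=[[0.05,0,0.001,0,0.07],[0.1,0,0.001,0,0.07],[0.14,0,0.001,0,0.07],[0.16,0,0.001,0,0.07],[0.16,0,0.001,0,0.07],[0.16,0,0.001,0,0.02],[0.16,0,0.001,0,0.02],[0.16,0,0.001,0,0.02]])

```text
time_s: 2.4
tcp_pos: [0.4684, -0.2043, 0.0355]
eef_rot: [-0.132, 0.695, -0.132, -0.694]
contact_force: [-0.4, -0.4, 0.2]
opening: 0.459
```

servo_tool(series=[[0,0,0,0,0.02],[0,0,0,0,0.02],[-0.02,0,0,0,0.02],[-0.05,0,0,0,0.02],[-0.09,0,0,0,0.02],[-0.13,0,0,0,0.02],[-0.13,0,0,0,0.02],[-0.13,0,0,0,0.02]])

```text
time_s: 3.4
tcp_pos: [0.4673, -0.2037, 0.1639]
eef_rot: [0.132, -0.694, 0.132, 0.695]
contact_force: [0.2, 0.1, -0.9]
opening: 0.338
```

servo_tool(series=[[0,-0.015,-0.015,0,0.02],[0,-0.04,-0.04,0,0.02],[0,-0.065,-0.07,0,0.02],[0,-0.09,-0.1,0,0.02],[0,-0.11,-0.125,0,0.02],[0,-0.119,-0.134,0,0.02],[0,-0.119,-0.134,0,0.02],[0,-0.119,-0.134,0,0.02]])

```text
time_s: 4.4
tcp_pos: [0.635, -0.1425, 0.1641]
eef_rot: [0.132, -0.694, 0.132, 0.695]
contact_force: [-1.5, 0.4, -0.8]
opening: 0.342
```

servo_tool(series=[[0.04,0,0,0,0.02],[0.08,0,0,0,0.02],[0.11,0,0,0,0.02],[0.12,0,0,0,0.02],[0.125,0,0,0,0.02],[0.128,0,0,0,0.02],[0.128,0,0,0,0.02],[0.128,0,0,0,0.02]])

```text
time_s: 5.4
tcp_pos: [0.6366, -0.1425, 0.0373]
eef_rot: [-0.132, 0.695, -0.132, -0.694]
contact_force: [0.8, 0.1, 0.2]
opening: 0.342
```

```bash
python3 - <<'E'
from h import *
p,r=tool();print(p,get_state()["contact_force"])
d=cam("side");c=d["img"][150:290,260:400]
cv2.imwrite("pics/c4.png",cv2.resize(c[:,:,::-1],None,fx=4,fy=4,interpolation=cv2.INTER_CUBIC))
print(proj(d,[[p[0],p[1],.0],[p[0],p[1],.108]]))
E
```

```text
[ 0.63660443 -0.14250533  0.03732036] [0.78989166 0.06402048 0.17214761]
[[351.76360962 228.5800424 ]
 [355.01064003 205.33957315]]
```

View pics/c4.png

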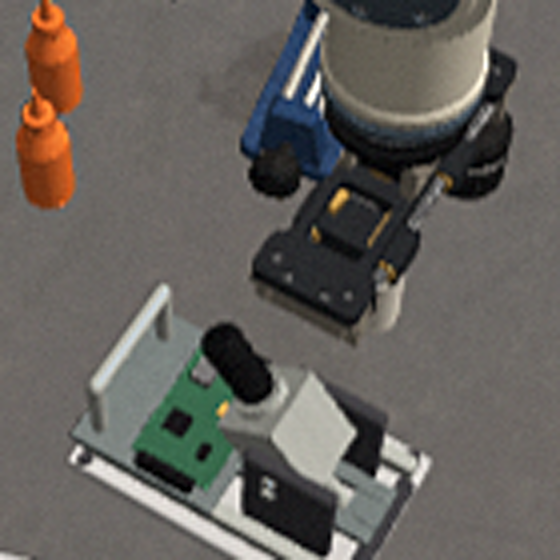

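The bottle is held upright at about crop (385,310), clear of the fixture and hovering about 2 mm. I'll set it down and release.

servo_tool(series=[[0.001,0,0,0,0.02],[0.002,0,0,0,0.02],[0.002,0,0,0,0.02],[0.002,0,0,0,0.02],[0.002,0,0,0,0.05],[0.002,0,0,0,0.05],[0.002,0,0,0,0.05],[0.002,0,0,0,0.05]])

```text
time_s: 6.45
tcp_pos: [0.6361, -0.1424, 0.0344]
eef_rot: [0.132, -0.695, 0.132, 0.695]
contact_force: [0.8, 0.1, -0.8]
opening: 0.546
```

servo_tool(series=[[-0.02,0,0,0,0.05],[-0.06,0,0,0,0.05],[-0.12,0,0,0,0.05],[-0.16,0,0,0,0.05],[-0.16,0,0,0,0.05]])

```text
time_s: 7.08
tcp_pos: [0.6386, -0.143, 0.2001]
eef_rot: [-0.132, 0.698, -0.132, -0.692]
contact_force: [-0.2, -0.4, 0.5]
opening: 0.542
```

```bash
python3 - <<'E'
from h import *
p,r=tool();print(p)
M=R.from_euler('z',-21.5,degrees=True);F=lambda q:np.array([.5535,-.2418,0])+M.apply(q)
ax=np.array([-.574,0,.819])
G=F(np.array([.038,0,.097])+ax*.040);print("grasp",G)
T=G-[0,0,.019]; print("to tcp",T, r.inv().apply(T-p).round(4)); print("axis in tool",r.inv().apply(M.apply(ax)).round(4))
E
```

```text
[ 0.63857348 -0.14298936  0.20014735]
grasp [ 0.56749348 -0.24731218  0.12976   ]
to tcp [ 0.56749348 -0.24731218  0.11076   ] [0.089  0.1232 0.0286]
axis in tool [-0.8236 -0.0009  0.5674]
```

servo_tool(series=[[0,0.03,0.006,0,0.055],[0,0.07,0.014,0,0.055],[0,0.105,0.022,0,0.055],[0,0.1225,0.0255,0,0.055],[0,0.1225,0.0255,0,0.055],[0.03,0.1225,0.0255,0,0.055],[0.05,0.1225,0.0255,0,0.055],[0.05,0.1225,0.0255,0,0.055]])

```text
time_s: 8.07
tcp_pos: [0.5671, -0.2455, 0.143]
eef_rot: [0.132, -0.694, 0.131, 0.696]
contact_force: [-0.1, -0.1, -1.0]
opening: 0.6
```

```bash
python3 - <<'E'
from h import *
p,r=tool();print(p); 
for n in("side","top"):
    d=cam(n);save(d,f"pics/{n}5.png")
    print(n,proj(d,[p,p+r.apply([0,.03,0]),p-r.apply([0,.03,0])]).round(1).tolist())
a=cv2.imread("pics/side5.png")[190:290,280:380];b=cv2.imread("pics/top5.png")[110:210,305:405]
cv2.imwrite("pics/c5.png",np.hstack([cv2.resize(x,(400,400),interpolation=cv2.INTER_CUBIC) for x in(a,b)]))
print(r.inv().apply(np.array([.5675,-.2473,.1108])-p).round(4))
E
```

```text
[ 0.56713599 -0.24548822  0.1429956 ]
side [[316.5, 233.7], [308.9, 245.0], [324.0, 222.8]]
top [[354.6, 164.0], [366.9, 167.3], [342.4, 160.8]]
[ 0.0322  0.0016 -0.0011]
```

View pics/c5.png

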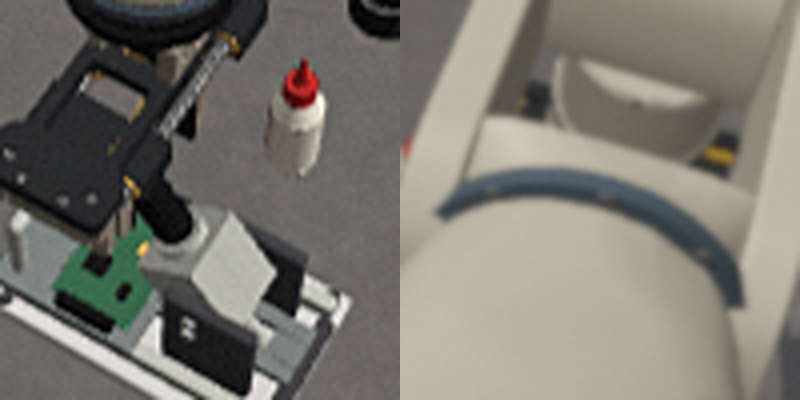

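The bottle stands upright at its new spot (left half, (298,120)), and the gripper straddles the black grip at (170,215). I'll lower and close.

servo_tool(series=[[0.015,0.001,0,0,0.055],[0.032,0.001,0,0,0.055],[0.032,0.001,0,0,0.055],[0.032,0.001,0,0,0.055],[0.032,0.001,0,0,0.01],[0.032,0.001,0,0,0.01],[0.032,0.001,0,0,0.01],[0.032,0.001,0,0,0.01]])

```text
time_s: 9.18
tcp_pos: [0.5672, -0.248, 0.1127]
eef_rot: [-0.132, 0.695, -0.132, -0.695]
contact_force: [0.7, -0.4, 0.2]
opening: 0.23
```

servo_tool(series=[[0,0,0,0,0.01],[0,0,0,0,0.01],[0,0,0,0,0.01]])

```text
time_s: 9.55
tcp_pos: [0.5672, -0.248, 0.1127]
eef_rot: [-0.132, 0.695, -0.132, -0.695]
contact_force: [-1.4, -0.1, 1.6]
opening: 0.233
```

Gripped, with the opening at about 21.4 mm. I'll draw along the axis, checking the force on the way.

servo_tool(series=[[-0.0041,0,0.0029,0,0.01],[-0.0082,0,0.0057,0,0.01],[-0.0123,0,0.0086,0,0.01],[-0.0164,0,0.0115,0,0.01],[-0.0205,0,0.0143,0,0.01],[-0.0246,0,0.0172,0,0.01],[-0.0287,0,0.0201,0,0.01],[-0.0328,0,0.0229,0,0.01]])

```text
time_s: 10.55
tcp_pos: [0.5456, -0.2395, 0.1457]
eef_rot: [0.132, -0.695, 0.132, 0.695]
contact_force: [0.6, -0.5, -0.5]
opening: 0.23
```

servo_tool(series=[[-0.0072,0,0.005,0,0.01],[-0.0143,0,0.01,0,0.01],[-0.0215,0,0.015,0,0.01],[-0.0287,0,0.02,0,0.01],[-0.0358,0,0.025,0,0.01],[-0.043,0,0.03,0,0.01],[-0.0502,0,0.035,0,0.01],[-0.0573,0,0.0401,0,0.01]])

```text
time_s: 11.55
tcp_pos: [0.508, -0.2246, 0.203]
eef_rot: [0.132, -0.694, 0.132, 0.695]
contact_force: [-0.4, -0.6, -1.1]
opening: 0.236
```

servo_tool(series=[[-0.0025,0,0.0017,0,0.01],[-0.005,0,0.0035,0,0.01],[-0.012,0,0.008,0,0.01],[-0.012,0,0.008,0,0.01]])

```text
time_s: 12.05
tcp_pos: [0.5011, -0.2219, 0.2152]
eef_rot: [-0.132, 0.695, -0.132, -0.694]
contact_force: [-0.2, 0.5, -0.1]
opening: 0.232
```

```bash
python3 - <<'E'
from h import *
p,r=tool();print(p,get_state()["opening"],get_state()["contact_force"])
d=cam("side");c=d["img"][180:330,220:370]
cv2.imwrite("pics/c6.png",cv2.resize(c[:,:,::-1],None,fx=4,fy=4,interpolation=cv2.INTER_CUBIC))
M=R.from_euler('z',-21.5,degrees=True);ax=M.apply([-.574,0,.819])
o=p+[0,0,.019]-ax*.04
print("origin",o,(proj(d,[o,o-ax*.098])-[220,180])*4)
# pre-entry: tilted pin, origin at rest x -0.105, z .137
Q=R.from_euler('z',-4,degrees=True);seat=np.array([.4855,-.402,0])
E
```

```text
[ 0.50112936 -0.22194235  0.21524409] 0.23196993407154115 [-0.18099347  0.50964108 -0.09381065]
origin [ 0.52249174 -0.23035722  0.20148409] [[302.20390538 118.66075077]
 [398.85258405 245.86464705]]
```

View pics/c6.png

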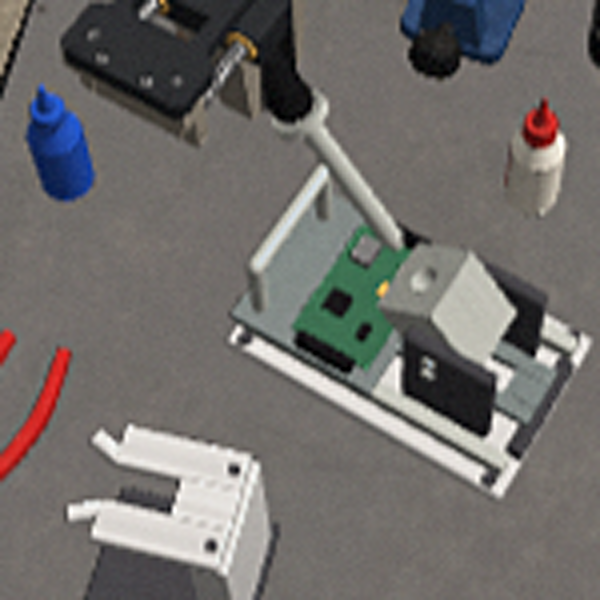

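The pin is free at its 35° lean, with its collar at (300,115), its foot at (400,245) and the bore empty. I'll carry it round in front of the rest with its foot towards the notch. The rest's column can then push the pin upright in the pads.

servo_tool(series=[[-0.015,0.005,0.01,-2,0.01],[-0.03,0.03,0.03,-5,0.01],[-0.03,0.07,0.05,-8,0.01],[-0.03,0.11,0.07,-11,0.01],[-0.03,0.15,0.0773,-14,0.01],[-0.03,0.19,0.0773,-16,0.01],[-0.03,0.2138,0.0773,-17.5,0.01],[-0.03,0.2138,0.0773,-17.5,0.01]])

```text
time_s: 13.1
tcp_pos: [0.3502, -0.3936, 0.2444]
eef_rot: [0.026, -0.707, 0.025, 0.707]
contact_force: [-0.2, 0.0, -0.6]
opening: 0.231
```

servo_tool(series=[[0.03,0,0,0,0.01],[0.06,0,0,0,0.01],[0.08,0,0,0,0.01],[0.09,0,0,0,0.01],[0.09,0,0,0,0.01],[0.09,0,0,0,0.01]])

```text
time_s: 13.85
tcp_pos: [0.3513, -0.3927, 0.1555]
eef_rot: [-0.024, 0.707, -0.025, -0.706]
contact_force: [-0.3, -0.1, -1.2]
opening: 0.226
```

```bash
python3 - <<'E'
from h import *
p,r=tool();print(p,r.as_matrix().round(3).tolist(),get_state()["opening"])
d=cam("side");save(d,"pics/s7.png");c=d["img"][230:350,180:340]
cv2.imwrite("pics/c7.png",cv2.resize(c[:,:,::-1],None,fx=4,fy=4,interpolation=cv2.INTER_CUBIC))
M=R.from_euler('z',-4,degrees=True);ax=M.apply([-.574,0,.819]);o=p+[0,0,.019]-ax*.04
print("origin",o,M.inv().apply(o-[.4735,-.4012,0]),(proj(d,[o,o-ax*.098])-[180,230])*4)
E
```

```text
[ 0.35130386 -0.39272923  0.15550507] [[0.001, -0.07, -0.998], [-0.001, -0.998, 0.07], [-1.0, 0.001, -0.001]] 0.22641663450556876
origin [ 0.37420793 -0.39433084  0.14174507] [-9.95293700e-02 -7.38363010e-05  1.41745072e-01] [[ 96.30413602 227.87540096]
 [232.24886302 310.71822978]]
```

View pics/c7.png

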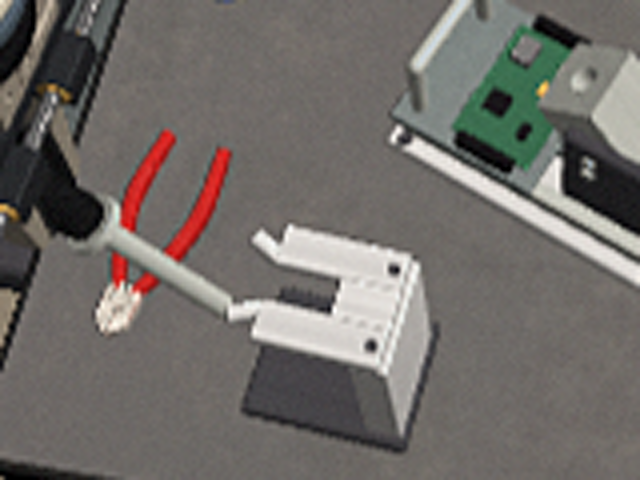

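The pin is lined up with the notch: its foot is at crop (228,312), as predicted, just short of the lips. I'll push in steps along the notch.

servo_tool(series=[[0,0,-0.01,0,0.01],[0,0,-0.02,0,0.01],[0,0,-0.03,0,0.01],[0,0,-0.04,0,0.01],[0,0,-0.05,0,0.01],[0,0,-0.06,0,0.01],[0,0,-0.065,0,0.01],[0,0,-0.065,0,0.01]])

```text
time_s: 14.9
tcp_pos: [0.4159, -0.397, 0.1546]
eef_rot: [0.025, -0.707, 0.025, 0.707]
contact_force: [-0.3, -0.4, -1.2]
opening: 0.227
```

servo_tool(series=[[0,0,-0.004,0,0.01],[0,0,-0.008,0,0.01],[0,0,-0.012,0,0.01],[0,0,-0.016,0,0.01],[0,0,-0.02,0,0.01]])

```text
time_s: 15.52
tcp_pos: [0.4348, -0.3983, 0.1546]
eef_rot: [0.025, -0.706, 0.025, 0.707]
contact_force: [-5.9, 0.5, 2.5]
opening: 0.231
```

```bash
python3 - <<'E'
from h import *
p,r=tool();s=get_state();print(p,s["opening"],s["contact_force"],s["ft_torque"])
d=cam("side");save(d,"pics/s8.png");c=d["img"][230:350,180:340]
cv2.imwrite("pics/c8.png",cv2.resize(c[:,:,::-1],None,fx=4,fy=4,interpolation=cv2.INTER_CUBIC))
E
```

```text
[ 0.43483388 -0.39826161  0.15458682] 0.23070313129998893 [-5.88505907  0.45888977  2.50555775] [ 0.05273932  1.20756704 -0.01735268]
```

View pics/c8.png

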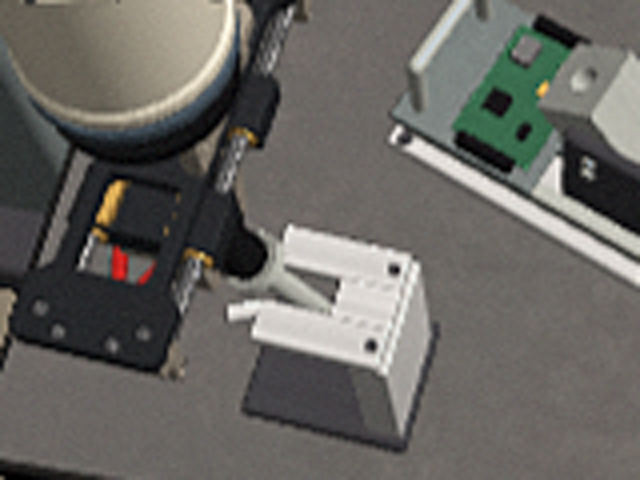

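The shank is in the notch, and the foot meets the column with about 6 N, as expected. I'll continue, keeping an eye on the force.

servo_tool(series=[[0,0,-0.004,0,0.01],[0,0,-0.008,0,0.01],[0,0,-0.012,0,0.01],[0,0,-0.016,0,0.01],[0,0,-0.02,0,0.01]])

```text
time_s: 16.2
tcp_pos: [0.4559, -0.3999, 0.1547]
eef_rot: [-0.025, 0.707, -0.025, -0.707]
contact_force: [-4.6, 0.8, 1.0]
opening: 0.229
```

servo_tool(series=[[0,0,-0.004,0,0.01],[0,0,-0.008,0,0.01],[0,0,-0.012,0,0.01],[0,0,-0.016,0,0.01],[0,0,-0.02,0,0.01],[0,0,-0.023,0,0.01],[0,0,-0.025,0,0.01]])

```text
time_s: 17.08
tcp_pos: [0.4796, -0.4014, 0.1544]
eef_rot: [0.025, -0.706, 0.024, 0.707]
contact_force: [-8.0, -0.2, 2.7]
opening: 0.231
```

```bash
python3 - <<'E'
from h import *
p,r=tool();s=get_state();print(p,s["opening"],s["contact_force"],s["ft_torque"])
d=cam("side");save(d,"pics/s9.png");c=d["img"][230:350,180:340]
cv2.imwrite("pics/c9.png",cv2.resize(c[:,:,::-1],None,fx=4,fy=4,interpolation=cv2.INTER_CUBIC))
print(r.inv().apply(np.array([.4855,-.402,.155])-p))
E
```

```text
[ 0.4796415  -0.40143571  0.15444057] 0.23100964057603662 [-8.01489761 -0.18013815  2.74841986] [ 0.08503131  1.714022   -0.01662172]
[-0.00057177  0.00015458 -0.00588239]
```

View pics/c9.png

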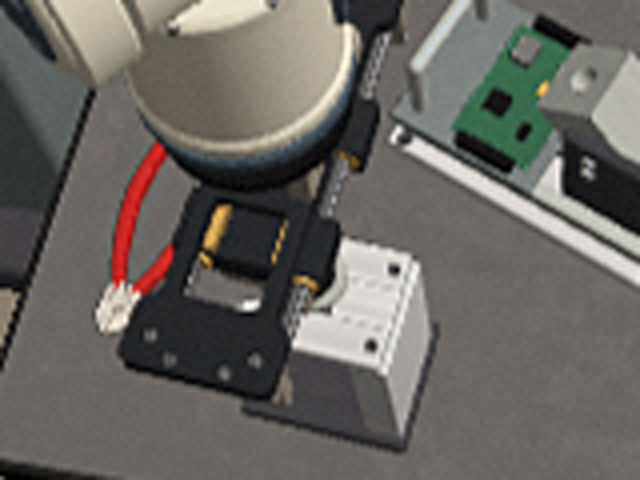

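The collar is behind the lips and the pin is nearly upright. I'll finish the push gently, then lower until the collar touches.

servo_tool(series=[[0,0,-0.002,0,0.01],[0,0,-0.004,0,0.01],[0,0,-0.006,0,0.01],[0,0,-0.006,0,0.01]])

```text
time_s: 17.62
tcp_pos: [0.4856, -0.4018, 0.1544]
eef_rot: [0.025, -0.706, 0.024, 0.707]
contact_force: [-7.0, 0.7, 2.9]
opening: 0.235
```

servo_tool(series=[[0.002,0,0,0,0.01],[0.004,0,0,0,0.01],[0.006,0,0,0,0.01],[0.006,0,0,0,0.01]])

```text
time_s: 18.12
tcp_pos: [0.4857, -0.4018, 0.1481]
eef_rot: [0.025, -0.706, 0.025, 0.707]
contact_force: [-5.4, 0.4, -1.1]
opening: 0.233
```

servo_tool(series=[[0.001,0,0,0,0.01],[0.002,0,0,0,0.01],[0.003,0,0,0,0.01],[0.003,0,0,0,0.01]])

```text
time_s: 18.62
tcp_pos: [0.4864, -0.402, 0.1467]
eef_rot: [0.025, -0.707, 0.025, 0.707]
contact_force: [-6.8, 1.7, 10.1]
opening: 0.233
```

The collar is down: Fz is 10 N at the expected height. I'll release and regrip to see whether it hangs centred.

servo_tool(series=[[0,0,0,0,0.01],[0,0,0,0,0.04],[0,0,0,0,0.06],[0,0,0,0,0.06],[0,0,0,0,0.06],[0,0,0,0,0.06]])

```text
time_s: 19.38
tcp_pos: [0.4865, -0.402, 0.1456]
eef_rot: [-0.025, 0.707, -0.025, -0.707]
contact_force: [0.0, -0.1, -0.1]
opening: 0.656
```

servo_tool(series=[[-0.03,0,0,0,0.06],[-0.08,0,0,0,0.06],[-0.1,0,0.05,0,0.06],[-0.1,0,0.1,0,0.06],[-0.1,0,0.15,0,0.06],[-0.1,0,0.15,0,0.06]])

```text
time_s: 20.12
tcp_pos: [0.3342, -0.3911, 0.246]
eef_rot: [0.026, -0.706, 0.026, 0.707]
contact_force: [0.3, -0.0, 0.2]
opening: 0.652
```

```bash
python3 - <<'E'
from h import *
print(tool()[0])
d=cam("side");t=cam("top");save(d,"pics/s10.png");save(t,"pics/t10.png")
seat=np.array([.4855,-.402,.125])
P=seat+np.array([[0,0,0],[0,0,.006],[0,0,.051]])
print("pred side",(proj(d,P)-[190,230])*4,"top",(proj(t,P)-[370,140])*4)
a=d["img"][230:350,190:290,::-1];b=t["img"][140:260,370:470,::-1]
cv2.imwrite("pics/c10.png",np.hstack([cv2.resize(x,(400,480),interpolation=cv2.INTER_CUBIC) for x in(a,b)]))
for n,im,(x0,x1,y0,y1) in(("side",d,(240,290,260,320)),("top",t,(400,450,150,220))):
    m=(d["img"] if n=="side" else t["img"])[y0:y1,x0:x1].max(2)<40
    nb,l,st,c=cv2.connectedComponentsWithStats(m.astype(np.uint8))
    print(n,[(st[i].tolist(),(c[i]+[x0,y0]).round(1).tolist()) for i in range(1,nb) if st[i,4]>15])
E
```

```text
[ 0.33416498 -0.39108562  0.24595541]
pred side [[282.99337758 292.9172335 ]
 [281.70684279 288.61930023]
 [271.55565216 254.70716635]] top [[214.08328636 209.16296465]
 [216.47991446 207.10529861]
 [235.36086759 190.89473336]]
side [([13, 29, 13, 17, 170], [258.9, 296.8])]
top [([22, 36, 10, 9, 56], [426.5, 190.2])]
```

View pics/c10.png

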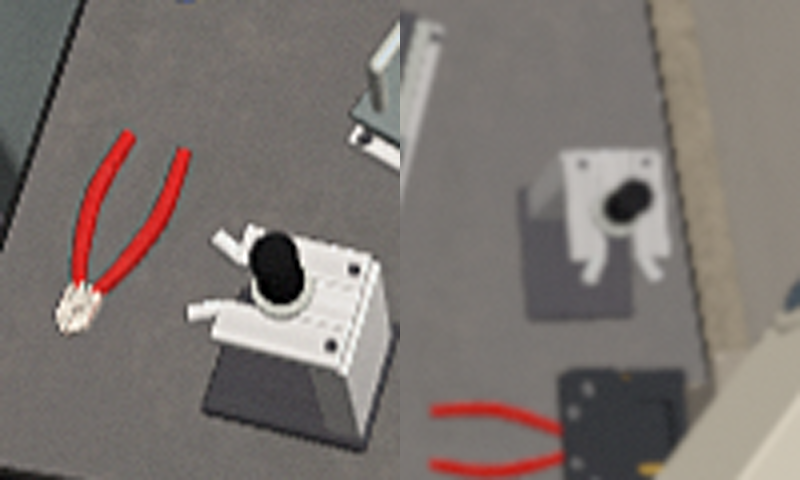

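This was the last view I can use. The pin hangs upright on the fork, with its grip at (275,267) in the left half and (627,202) in the right half, both near the predictions. I'll triangulate the grip against the seat.

```bash
python3 - <<'E'
from m import *
print(two(D["top"],(426.5,190.2),D["side"],(258.9,296.8)))
p,r=tool();M=R.from_euler('z',-21.5,degrees=True)
H=np.array([.5535,-.2418,0])+M.apply([-.048,0,.08]);print("bar",H)
E
```

```text
(array([ 0.48448678, -0.40100106,  0.15619721]), np.float64(0.0010530802483818245))
bar [ 0.50883996 -0.22420794  0.08      ]
```

The grip axis is within about 1.5 mm of the seat, which is well inside the tolerance. Next I'll hook the closed fingers behind the handle bar.

servo_tool(series=[[0,-0.02,-0.02,2,0.0],[0,-0.05,-0.055,5,0.0],[0,-0.08,-0.09,8,0.0],[0,-0.11,-0.12,11,0.0],[0,-0.14,-0.15,14,0.0],[0,-0.16,-0.175,17.5,0.0],[0,-0.172,-0.185,17.5,0.0],[0,-0.172,-0.185,17.5,0.0]])

```text
time_s: 21.22
tcp_pos: [0.534, -0.2322, 0.2453]
eef_rot: [0.131, -0.695, 0.131, 0.695]
contact_force: [-0.5, 0.1, 0.4]
opening: 0.003
```

servo_tool(series=[[0,0,0,0,0.0],[0.04,0,0,0,0.0],[0.08,0,0,0,0.0],[0.12,0,0,0,0.0]])

```text
time_s: 21.72
tcp_pos: [0.5326, -0.2339, 0.125]
eef_rot: [-0.132, 0.695, -0.132, -0.694]
contact_force: [0.1, -0.6, -0.4]
opening: 0.006
```

servo_tool(series=[[0.02,0,0,0,0.0],[0.04,0,0,0,0.0],[0.06,0,0,0,0.0],[0.06,0,0,0,0.0]])

```text
time_s: 22.22
tcp_pos: [0.5317, -0.2333, 0.0646]
eef_rot: [0.132, -0.694, 0.132, 0.696]
contact_force: [1.1, -0.4, 1.0]
opening: 0.003
```

Free descent, with no contact. Now I'll pull towards the fixture's -x.

servo_tool(series=[[0,0,0.005,0,0.0],[0,0,0.01,0,0.0],[0,0,0.016,0,0.0],[0,0,0.022,0,0.0],[0,0,0.028,0,0.0],[0,0,0.034,0,0.0],[0,0,0.04,0,0.0],[0,0,0.046,0,0.0]])

```text
time_s: 23.22
tcp_pos: [0.4903, -0.2158, 0.0657]
eef_rot: [-0.132, 0.695, -0.132, -0.695]
contact_force: [2.0, -0.8, 1.7]
opening: 0.003
```

servo_tool(series=[[0,0,0.005,0,0.0],[0,0,0.01,0,0.0],[0,0,0.015,0,0.0],[0,0,0.02,0,0.0],[0,0,0.025,0,0.0],[0,0,0.03,0,0.0],[0,0,0.035,0,0.0],[0,0,0.038,0,0.0]])

```text
time_s: 24.22
tcp_pos: [0.4548, -0.2019, 0.0657]
eef_rot: [0.132, -0.695, 0.132, 0.695]
contact_force: [2.8, -0.5, 0.7]
opening: 0.002
```

It's dragging with about 3 N. I'll go on to the stop in small steps.

servo_tool(series=[[0,0,0.002,0,0.0],[0,0,0.004,0,0.0],[0,0,0.006,0,0.0],[0,0,0.006,0,0.0]])

```text
time_s: 24.72
tcp_pos: [0.4493, -0.1997, 0.0656]
eef_rot: [0.132, -0.694, 0.132, 0.695]
contact_force: [1.1, 0.6, -0.0]
opening: 0.009
```

servo_tool(series=[[0,0,0.002,0,0.0],[0,0,0.004,0,0.0],[0,0,0.004,0,0.0]])

```text
time_s: 25.1
tcp_pos: [0.4487, -0.1995, 0.066]
eef_rot: [-0.132, 0.697, -0.132, -0.693]
contact_force: [11.1, -4.0, -8.9]
opening: 0.004
```

```bash
python3 - <<'E'
from h import *
print(get_state()["contact_force"],tool()[0]);
M=R.from_euler('z',-21.5,degrees=True);F=lambda q:np.array([.5535,-.2418,0])+M.apply(q)
print("tcp fixture",M.inv().apply(tool()[0]-[.5535,-.2418,0]))
d=cam("side");save(d,"pics/s11.png");im=d["img"]
g=(cv2.cvtColor(im,cv2.COLOR_RGB2HSV));m=cv2.inRange(g,(45,90,40),(85,255,200));m[:220]=0;m[320:]=0;m[:,:240]=0;m[:,360:]=0
import pickle
g0=pickle.load(open("d0.pkl","rb"))["side"]["img"];m0=cv2.inRange(cv2.cvtColor(g0,cv2.COLOR_RGB2HSV),(45,90,40),(85,255,200));m0[:220]=0;m0[320:]=0;m0[:,:240]=0;m0[:,360:]=0
for k in(m0,m):
    pts=np.argwhere(k)[:,::-1]; 
    # lower-right (near -y) board edge extents
    W=np.array([M.inv().apply(onz(d,*q,.034)-[.5535,-.2418,0]) for q in pts]); print(len(pts),np.percentile(W[:,0],[2,50,98]).round(4),np.percentile(W[:,1],[2,98]).round(4))
E
```

```text
[11.1087669  -4.04461726 -8.86448012] [ 0.44870361 -0.19953243  0.06603738]
tcp fixture [-0.11299552  0.00091849  0.06603738]
384 [-0.0252 -0.0036  0.022 ] [-0.0347  0.026 ]
491 [-0.1053 -0.08   -0.0578] [-0.0344  0.0387]
```

At the stop: the force rose to about 12 N, and the board edges moved 80 mm. I'll back off, lift clear and check.

servo_tool(series=[[0,0,-0.006,0,0.0],[0,0,-0.014,0,0.0],[0,0,-0.014,0,0.0],[-0.04,0,-0.014,0,0.0],[-0.1,0,-0.014,0,0.0],[-0.15,0,-0.014,0,0.0],[-0.18,0,-0.014,0,0.0],[-0.18,0,-0.014,0,0.0]])

```text
time_s: 26.15
tcp_pos: [0.4599, -0.204, 0.2478]
eef_rot: [-0.132, 0.696, -0.132, -0.693]
contact_force: [-1.0, 0.8, -0.9]
opening: 0.006
```

servo_tool(series=[[0,0,0.04,0,0.0],[0,0,0.08,0,0.0],[0,0,0.08,0,0.0],[0,0,0.08,0,0.0]])

```text
time_s: 26.65
tcp_pos: [0.3848, -0.1743, 0.2451]
eef_rot: [0.132, -0.695, 0.132, 0.695]
contact_force: [0.1, 0.2, -0.1]
opening: 0.005
```

```bash
python3 - <<'E'
from h import *
import pickle
s=get_state();print(s["contact_force"],s["tcp_pos"],s["time_s"])
D0=pickle.load(open("d0.pkl","rb"));d=cam("side");save(d,"pics/s12.png");im=d["img"];O=[.5535,-.2418,0];M=R.from_euler('z',-21.5,degrees=True)
hsv=cv2.cvtColor(im,cv2.COLOR_RGB2HSV)
m=cv2.inRange(hsv,(45,90,40),(85,255,200));m[:220]=0;m[320:]=0;m[:,:240]=0;m[:,360:]=0
W=np.array([M.inv().apply(onz(d,*q,.034)-O) for q in np.argwhere(m)[:,::-1]]);print("board",np.percentile(W[:,0],[2,98]))
for nm,im_ in(("grip now",im),("grip parked",cv2.imread("pics/s10.png")[:,:,::-1])):
    k=im_[260:320,240:290].max(2)<40;nb,l,st,c=cv2.connectedComponentsWithStats(k.astype(np.uint8));i=1+st[1:,4].argmax();print(nm,st[i].tolist(),c[i]+[240,260])
red=cv2.inRange(hsv,(0,150,90),(8,255,255))|cv2.inRange(hsv,(172,150,90),(180,255,255));red[:,:300]=0;red[:150]=0;red[260:]=0
q=np.argwhere(red)[:,::-1];print("bottle red px",len(q),q.mean(0),"pred nozzle",proj(d,[[.636,-.1424,.095]]))
for nm,(x0,x1,y0,y1) in{"cutters":(200,242,258,318),"meter":(290,320,100,150),"torque":(364,402,170,200)}.items():
    print(nm,"mean abs diff",np.abs(im[y0:y1,x0:x1].astype(int)-D0["side"]["img"][y0:y1,x0:x1]).mean().round(1))
E
```

```text
[ 0.08910535  0.19564117 -0.06652122] [ 0.38478365 -0.1743352   0.245109  ] 26.65
board [-0.10522687 -0.05768171]
grip now [13, 29, 13, 17, 170] [258.93529412 296.75882353]
grip parked [13, 29, 13, 17, 170] [258.93529412 296.75882353]
bottle red px 53 [355.33962264 211.18867925] pred nozzle [[354.32859563 208.27787561]]
cutters mean abs diff 3.0
meter mean abs diff 3.0
torque mean abs diff 3.0
```

Every check agrees, so I'm handing in.

```bash
python3 -c "
from cell import *
print(hand_in())"
```

```text
the job is handed in; nothing more can be done
None
```

I did all the steps in the required order and handed the job in at about 27 s of the 67 s allowed; the hand-in gives no verdict.

1. **Bottle:** I lifted the white bottle aside to about (0.636, -0.142) and stood it upright on the bench.
2. **Pin:** I drew it out along the leaning bore, used the rest's column to push it upright in the pads, set its collar on the fork and let go.
3. **Carriage:** I pulled it out to its stop with closed fingers behind the handle bar, then lifted the arm clear.

**Last checks:**
- **Carriage:** the board moved 80 mm and had not crept back after I let go. The force rose to about 12 N at the stop.
- **Pin:** it hangs upright, its grip triangulated within about 1.5 mm of my estimated seat. It did not move while the carriage was pulled. The seat estimate itself is only good to a few mm, so I did not confirm that the shank touches the closed end.
- **Bottle:** its red nozzle is within about 3 pixels of where it should be if the bottle is standing.
- **Bystanders:** the cutters, meter and torque head show no visible change from the first picture.
- **Contact:** the robot touches nothing, with a force of about 0.2 N.

No check failed or disagreed.

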